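Seat the knurled filter cell on the microscope lamp house

ROBOT

A 6-joint arm with a two-finger parallel gripper is mounted at the origin on the work surface. World frame = base frame: x ahead of the robot, y to its left, z up, the work surface at z = 0. Lengths are in m, angles in rad, forces in N, time in s.
With the tool pointing down it reaches from about 0.3 to 0.95 m from the base axis. Payload 3.1 kg.
Tool frame: the origin (TCP) lies on the centre line of the jaws, within the pads' length; the fingertips stand 14 mm ahead of it and the grasp point (between the pads) lies 5 mm behind it (r.tip_extent is the distance from the TCP to the fingertips, in m); z points along the fingers, y is the direction in which the jaws open and shut (so a half turn about z gives the same grasp; the last joint's range is limited). The gripper opens to 85 mm and grips with 20 to 120 N. Pads are 22 mm wide; open, the fingers measure 114 mm over their backs; the gripper's body (76 mm by 85 mm) begins 54 mm behind the grasp point. The pads swing forward as they close: fully open they stand 13 mm farther back than shut.
Start: joints at [-1.281, 0.308, 1.634, -0, 1.2, -0.07], TCP at [0.22, -0.585, 0.208] pointing down, gripper open.
Joint ranges: [-3.06, 3.06], [-0.79, 1.96], [0.05, 2.63], [-1.19, 4.34], [0.05, 2.64], [-2.94, 2.94]. Speed limits (rad/s): [2.79, 2.79, 3.14, 3.14, 3.14, 3.14].

INTERFACE

Orientations are given as a rotation vector (axis times angle).
In Python, from rig import r, viewer, ticket gives the robot as it stands. The module is installed in compiled form; this text tells all that it offers.
- The arm moves only by the tool arm_command, never from a script. Its argument "series" is a list of rows, each a list of 5 numbers: the shift along the world's x, y, z in m, then the turn about the world's z in rad, then the finger opening in m, from 0 to 0.0854. A call has 1 to 10 rows; each row is the pose to reach, as a shift and turn from the pose measured when the call began; what a row does not reach only later rows make up. A row lasts 1/10 s, in which the tool goes at most 50 mm and 8.59 degrees, less where a joint would pass 70% of its speed; a pose out of reach is approached as far as the arm can. A call with a gripper value outside its range is refused whole. The fingers move at their own pace and stop on an object; "force" is the grip in N (left out, the last holds). Time passes only in rows, so rows that repeat a pose let the fingers close. It gives the time, the measured TCP pose, the force and the opening at its end, in the units of the state.
- r.read_state(): the state, without advancing time (a new reading comes with each control period).
- viewer.get_image(name): name is "scene" or "top" or "wrist"; returns a dict with "color" (420x560x3 uint8, blue, green, red), "range_z" (420x560 float32, m along the optical axis (not along the pixel's ray), 0 where there is no reading), "mtx" (3x3 intrinsics, pixels), "eye" and "attitude" of the camera in the world; the wrist camera has in their place "hand_eye" (4x4, takes a point from camera to tool coordinates, whose origin is the TCP and whose axes are the flange's). Camera axes: x right, y down, z forward; pixel columns grow to the right and rows downward; lengths in m; the calibration is good to about 2 mm. A picture is of the moment at which its call begins: read the wrist's pose just before it.
- ticket.job_done(): hands the job in, once; it reports no verdict.
The state is a dict: "clock": time; "joints": joint angles; "qvel": joint speeds; "tau": joint torques, N m; "eef_pos": TCP position; "ee_rot": TCP orientation; "contact_force": force on the tool from outside, world axes, zero at the start; "wrist_torque": the same for the moment, N m; "grip_width": finger opening in m.
Only numpy, scipy, OpenCV 4.12 (cv2) and the standard library are available. Lean on these libraries where they do the work, as an engineer would, in place of code of your own. Each camera call takes 0.05 s, during which the arm holds its last target. There are 200 camera calls.

TASK

Pick up the knurled filter cell and put it, skirt down, over the spigot on top of the white lamp house; turn it until the keyways hidden inside its skirt drop over the spigot's pins, then push it down fully home against the spring seat. Finish while still holding it pushed home with the gripper: the spring lifts it if you let go. Leave the smooth dust cap, the culture dish and the tube rack where they are.

Things in the scene. Friction and masses are not known exactly. Their poses are not given: they have to be found in the camera images.
- cell_mid (a point): Filter cell: loose dark round part, 40 mm tall, standing upright on the bench, 110 to 225 g. Point on its axis half-way up, 20 mm above its underside, z up. Below the collar is a plain skirt 52 mm in diameter, 26 mm tall, open below, with a bore 38 mm wide and 26 mm deep. Four keyways 7 mm wide, 4 mm deep, hidden inside, run up the bore at its own +x, +y, -x, -y.
- cell_collar (a point): Centre of the filter cell's knurled collar, the part to grip: the cell's upper 14 mm, 55 mm in diameter, solid, with a closed top and a glass disc. On the cell's axis, 13 mm above cell_mid, z up.
- port (a point): On the spigot's axis, level with the flat top of the lamp house (fixed white box 160 x 130 mm, 60 mm high), z up; the box's own -x side has a control knob, its centre lies 20 mm towards +x. With the cell fully home its underside meets the box's top and cell_mid is 20 mm above this point.
- spigot_top (a point): Top centre of the spigot, 24.5 mm above port: a fixed metal post 35 mm in diameter with tapered end. Four round pins, 4.4 mm thick, stick out 3.7 mm, 90 degrees apart, their tops 15 mm above port. Their direction differs each time and is not given (ignore the axes here). A cell not aligned rests on the pins, underside 15 mm above port; aligned within 4 degrees it drops 7 mm.
- seat (a joint): Spring seat: a steel disc 51 mm in diameter around the spigot's foot, its top 8 mm above the box's top at value 0; value in m grows as it is pressed down, 0.008 with the cell fully home. It holds the cell's own weight without sinking (2.7 N to start) and pushes up with about 10 N at home.
- cap_mid (a point): Bystander: smooth black dust cap, a plain disc 54 mm in diameter, 16 mm tall, loose on the bench; the point is its centre. Leave it alone.
- dish_mid (a point): Bystander: clear round culture dish 63 mm in diameter, 14 mm tall, loose on the bench; the point is its centre. Leave it alone.
- rack_mid (a point): Bystander: tube rack 70 x 100 mm, body 40 mm tall with capped tubes reaching 68 mm, loose on the bench; the point is the centre of its body, y along its length. Leave it alone.
Things that resemble listed ones, but are neither listed nor needed, are in the scene too. Of the things that look like the part that bears cell_mid, take the one that is farthest to the robot's left at the start.

How it is judged:
By the outcome, as a careful person would: the job done as asked, in the order asked, and still so for the second after the job is handed in, while the arm keeps its last pose, push and grip.
It also fails if it takes over 51 s, if anything falls off the work surface, if the arm or the gripper's body presses on something with over 40 N, if the wrist force passes 120 N, or if a joint passes its speed limit or range.

## Working session

There is one attempt and no reset: what is moved stays moved. The work goes in short steps, Python scripts to look and compute and a tool call to move; the robot and the scene stay as the last step left them, time stands still between calls to the robot, and variables do not carry over. Pictures are saved under pics/ and viewed, about 8 in all and at most 12, crops included, and the job is handed in when it is done.

Besides the shell and the picture viewer there is one more tool, called after "Call:" as name([rows], argument=value, ...), one row to a line, values as JSON. arm_command: Moves the arm, as the interface text tells. Its arguments: {"type":"object","properties":{"series":{"type":"array"},"force":{"type":"number"}},"required":["series"]}

```bash
mkdir -p pics; cat > h.py <<'E'
import numpy as np, cv2
from rig import r, viewer, ticket
from scipy.spatial.transform import Rotation as R
def att(a):
    a=np.array(a,float)
    return a if a.shape==(3,3) else R.from_rotvec(a).as_matrix() if a.size==3 else R.from_quat(a).as_matrix()
def cam(name):
    s=r.read_state(); d=viewer.get_image(name)
    if 'hand_eye' in d:
        T=np.eye(4);T[:3,:3]=att(s['ee_rot']);T[:3,3]=s['eef_pos'];T=T@np.array(d['hand_eye']);d['Rm'],d['o']=T[:3,:3],T[:3,3]
    else: d['Rm'],d['o']=att(d['attitude']),np.array(d['eye'])
    return d
def cloud(d):
    z=d['range_z'];h,w=z.shape;v,u=np.mgrid[:h,:w];K=np.array(d['mtx'])
    p=np.stack([(u-K[0,2])/K[0,0]*z,(v-K[1,2])/K[1,1]*z,z],-1)@d['Rm'].T+d['o'];p[z==0]=np.nan;return p
def plane(d,u,v,h):
    K=np.array(d['mtx']);q=d['Rm']@[(u-K[0,2])/K[0,0],(v-K[1,2])/K[1,1],1];return d['o']+q*(h-d['o'][2])/q[2]
def proj(d,p):
    c=d['Rm'].T@(np.array(p)-d['o']);q=np.array(d['mtx'])@c;return q[:2]/q[2]
E
python3 - <<'E'
from h import *
print(r.read_state())
for n in('top','scene'):
    d=viewer.get_image(n);print(n,d['eye'],d['attitude'],d['mtx'])
    d=cam(n);cv2.imwrite(f'pics/{n}0.png',d['color']);p=cloud(d)
    print(np.nanpercentile(p[...,2],[1,10,50,90,99]))
E
```

```text
{'clock': 0.0, 'joints': array([-1.28071578e+00,  3.09000669e-01,  1.63523862e+00, -2.41713004e-05,
        1.19969181e+00, -6.96435165e-02]), 'qvel': array([-1.32159772e-03,  7.91356005e-04,  9.05352687e-04,  3.40622674e-04,
       -6.94583326e-04,  4.62012666e-05]), 'tau': array([ 2.29703328e-04, -4.15254986e+01, -2.76662815e+01, -7.53906284e-05,
        1.02583205e-02, -4.12435185e-06]), 'eef_pos': array([ 0.21975224, -0.58413168,  0.20722504]), 'ee_rot': array([-3.08862687e+00, -5.61609771e-01,  4.38865251e-04]), 'contact_force': array([ 0.19880799,  0.24329496, -0.02319046]), 'wrist_torque': array([ 0.01093443, -0.0212416 , -0.04054487]), 'grip_width': 0.08532796799087744}
top [ 0.41990781 -0.02379198  1.09795164] [-2.16384263  2.15609259 -0.18384545] [[493.48148249   0.         288.19404302]
 [  0.         493.48148249 199.98158789]
 [  0.           0.           1.        ]]
[-0.00376059 -0.00154716  0.00125871  0.00545465  0.072727  ]
scene [1.33356522 0.15583079 0.81414477] [-1.51287244 -1.9916581   0.86391463] [[460.8745968    0.         285.21593624]
 [  0.         460.8745968  208.737477  ]
 [  0.           0.           1.        ]]
[-0.59601454 -0.00210951  0.00084113  0.0580467   0.34377111]
```

View pics/top0.png

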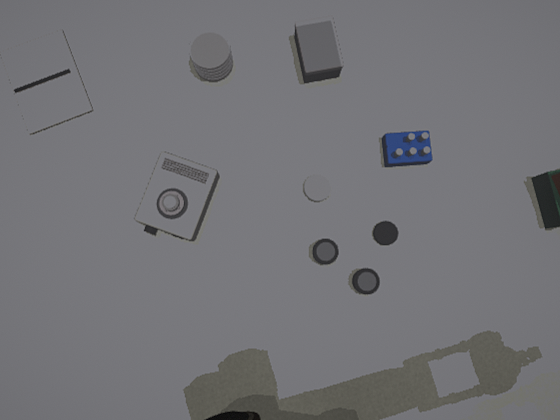

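View pics/scene0.png

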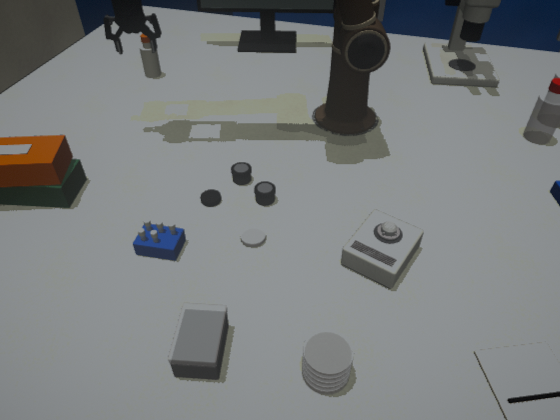

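Top view: the candidates are dark ringed parts at (325,251) and (366,281), and the flat black disc (385,233) is the cap. Left is image-left, so I choose (325,251). The lamp house is at (177,196), its spigot at (171,202) and its knob at (151,229). Next I check with a crop and measure.

```bash
python3 - <<'E'
from h import *
d=cam('top');p=cloud(d);c=d['color'];g=cv2.cvtColor(c,cv2.COLOR_BGR2GRAY)
s=cam('scene')
a=cv2.resize(c[200:310,290:410],(480,440),interpolation=cv2.INTER_CUBIC)
b=cv2.resize(s['color'][150:220,190:290],(300,210),interpolation=cv2.INTER_CUBIC)
e=cv2.resize(c[140:250,125:230],(315,230*315//220),interpolation=cv2.INTER_CUBIC)
o=np.zeros((560,800,3),np.uint8);o[:440,:480]=a;o[:210,480:780]=b;o[210:210+e.shape[0],480:795]=e
cv2.imwrite('pics/crop1.png',np.clip(o*1.8,0,255).astype(np.uint8))
# dark blobs
m=((g<75)).astype(np.uint8);m[:, :280]=0;m[:205]=0;m[320:]=0;m[:,420:]=0
m=cv2.morphologyEx(m,cv2.MORPH_CLOSE,np.ones((3,3)))
for k in cv2.findContours(m,0,2)[0]:
    if cv2.contourArea(k)<100: continue
    (u,v),rad=cv2.minEnclosingCircle(k)
    mm=np.zeros_like(m);cv2.circle(mm,(int(u),int(v)),8,1,-1)
    h=np.nanmedian(p[...,2][mm>0]);q=plane(d,u,v,h);print('blob',u,v,rad,h,q,'diam',2*rad*(d['o'][2]-h)/493.5)
# box top
m=(np.abs(p[...,2]-.06)<.008);m[:, 240:]=0;m[:140]=0;m[260:]=0
k=max(cv2.findContours(m.astype(np.uint8),0,2)[0],key=cv2.contourArea)
rc=cv2.minAreaRect(k);print(rc)
bx=np.array([plane(d,*q,.06) for q in cv2.boxPoints(rc)]);print(bx,np.linalg.norm(np.diff(bx,axis=0),axis=1),bx.mean(0))
print('knob',plane(d,151,229,.03))
m=(p[...,2]>.074)&(p[...,2]<.1);m[:, 240:]=0;m[:140]=0;m[260:]=0
k=max(cv2.findContours(m.astype(np.uint8),0,2)[0],key=cv2.contourArea);(u,v),rad=cv2.minEnclosingCircle(k);print('spig',u,v,rad,plane(d,u,v,.0845),np.nanmedian(p[m],0))
E
```

```text
blob 365.3591613769531 280.8802795410156 13.68681812286377 0.04139900454440526 [ 0.39905182 -0.21680959  0.041399  ] diam 0.05860524327270016
blob 324.5 251.5 13.285429954528809 0.041469413688984824 [ 0.46090243 -0.1303978   0.04146941] diam 0.056882758395676615
blob 385.0 232.8333282470703 12.610723495483398 0.01687926379358773 [ 0.50318368 -0.26696163  0.01687926] diam 0.05525067814504478
((175.83938598632812, 194.55975341796875), (61.87104034423828, 76.02497100830078), 20.772253036499023)
[[0.52663035 0.2722574  0.06      ]
 [0.67986889 0.221972   0.06      ]
 [0.63286245 0.09743013 0.06      ]
 [0.4811193  0.15027802 0.06      ]] [0.16127824 0.13311755 0.16068256] [0.58012025 0.18548438 0.06      ]
knob [0.50854528 0.24233906 0.03      ]
spig 170.5 202.0 9.861641883850098 [0.5599068  0.19114238 0.0845    ] [0.56065667 0.19180201 0.08431849]
```

View pics/crop1.png

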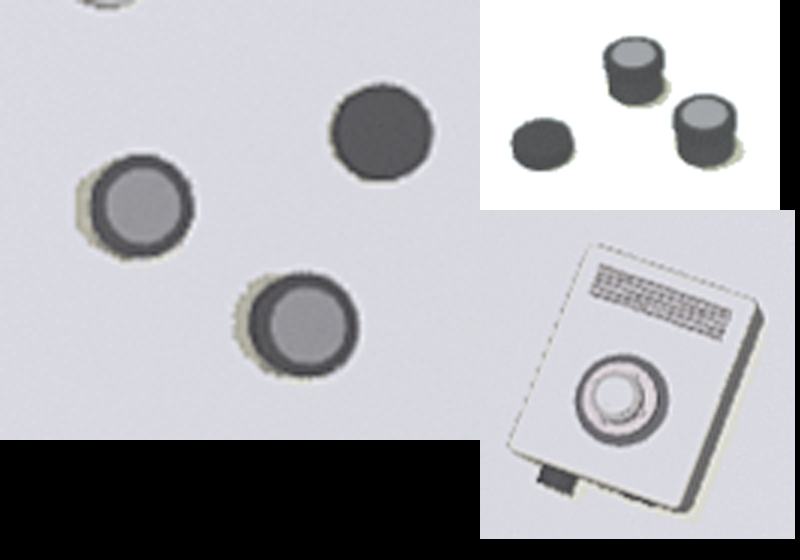

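The crop confirms that both ringed parts are cell-like and the third is a flat cap, so the left one at (0.461,-0.130) is mine. The port is at (0.561,0.192), and box centre minus 20 mm along its x gives the same point. Approaching.

Call:
arm_command([
  [0.241,0.454,-0.02,1.0,0.0854],
  [0.241,0.454,-0.02,1.0,0.0854],
  [0.241,0.454,-0.02,1.0,0.0854],
  [0.241,0.454,-0.02,1.0,0.0854],
  [0.241,0.454,-0.02,1.0,0.0854],
  [0.241,0.454,-0.02,1.0,0.0854],
  [0.241,0.454,-0.02,1.0,0.0854],
  [0.241,0.454,-0.02,1.0,0.0854],
  [0.241,0.454,-0.02,1.0,0.0854],
  [0.241,0.454,-0.02,1.0,0.0854],
])

```text
clock: 1.3
eef_pos: [0.4549, -0.1418, 0.1889]
ee_rot: [2.443, 1.975, 0.0]
contact_force: [0.6, -1.0, 0.5]
grip_width: 0.0855
```

Call:
arm_command([
  [0,0.01,0,0,0.0854],
])

```text
clock: 1.4
eef_pos: [0.4567, -0.1279, 0.189]
ee_rot: [2.438, 1.981, 0.003]
contact_force: [-0.3, -1.1, 0.8]
grip_width: 0.0856
```

```bash
python3 - <<'E'
from h import *
d=cam('wrist');p=cloud(d);s=r.read_state();print(s['eef_pos'],s['ee_rot'],s['joints'][5],s['contact_force'])
cv2.imwrite('pics/w1.png',np.clip(d['color']*1.5,0,255).astype(np.uint8))
m=((p[...,2]>.032)&(p[...,2]<.05)&(np.hypot(p[...,0]-.46,p[...,1]+.13)<.05)).astype(np.uint8)
k=max(cv2.findContours(m,0,2)[0],key=cv2.contourArea);(u,v),rad=cv2.minEnclosingCircle(k)
h=np.nanmedian(p[...,2][m>0]);e=cv2.fitEllipse(k);print(u,v,rad,h,plane(d,u,v,.04),plane(d,*e[0],.04),e,2*rad*(d['o'][2]-.04)/d['mtx'][0][0],np.nanmean(p[m>0],0))
E
```

```text
[ 0.4554115  -0.12797689  0.18887115] [-2.43757071e+00 -1.98023856e+00 -1.47638000e-03] -0.16135160867317092 [-0.29909649  0.73330803  0.98056408]
286.5666809082031 192.43333435058594 25.70564079284668 0.04034682520724947 [ 0.46434243 -0.13354524  0.04      ] [ 0.46432861 -0.1333424   0.04      ] ((286.5173645019531, 192.25775146484375), (49.47440719604492, 50.20466613769531), 79.22731018066406) 0.05447282836332833 [ 0.46431437 -0.13343821  0.04023774]
```

View pics/w1.png

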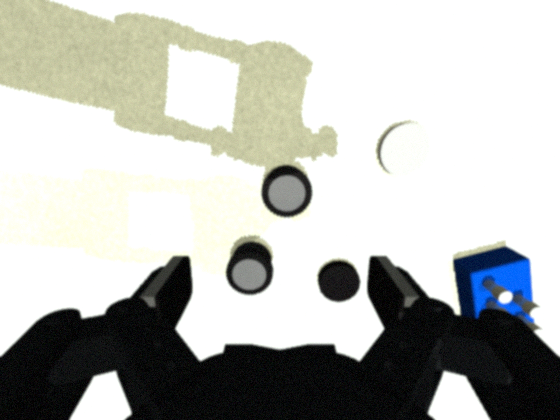

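The wrist view shows the chosen cell at (286,192), the other cell at (250,265) and the cap at (338,280). The wrist estimate (0.464,-0.133) differs from the top estimate by about 4 mm; I use the wrist one. Descending.

Call:
arm_command([
  [0.0085,-0.005,-0.04,0,0.0854],
  [0.0085,-0.005,-0.08,0,0.0854],
  [0.0085,-0.005,-0.11,0,0.0854],
  [0.0085,-0.005,-0.13,0,0.0854],
  [0.0085,-0.005,-0.145,0,0.0854],
  [0.0085,-0.005,-0.155,0,0.0854],
  [0.0085,-0.005,-0.165,0,0.0854],
  [0.0085,-0.005,-0.165,0,0.0854],
])

```text
clock: 2.25
eef_pos: [0.4629, -0.1333, 0.023]
ee_rot: [-2.437, -1.978, 0.0]
contact_force: [-0.0, -0.1, -0.2]
grip_width: 0.0851
```

Call:
arm_command([
  [0,0,0,0,0.05],
  [0,0,0,0,0.05],
  [0,0,0,0,0.05],
  [0,0,0,0,0.05],
  [0,0,0,0,0.05],
  [0,0,0,0,0.05],
], force=60)

```text
clock: 2.85
eef_pos: [0.463, -0.1332, 0.0232]
ee_rot: [-2.437, -1.979, 0.0]
contact_force: [0.3, 0.2, 0.0]
grip_width: 0.0499
```

The opening reached 49.9 mm, less than the 52–55 mm part, so I look.

```bash
python3 - <<'E'
from h import *
d=cam('wrist');s=r.read_state();print(s['eef_pos'],s['grip_width'])
d2=cam('scene')
o=np.zeros((560,800,3),np.uint8);o[:420,:560]=d['color'];o[:240,560:800]=cv2.resize(d2['color'][130:230,200:300],(240,240));
cv2.imwrite('pics/g1.png',np.clip(o*1.5,0,255).astype(np.uint8))
E
```

```text
[ 0.46299022 -0.13324381  0.02309771] 0.05003853373776199
```

View pics/g1.png

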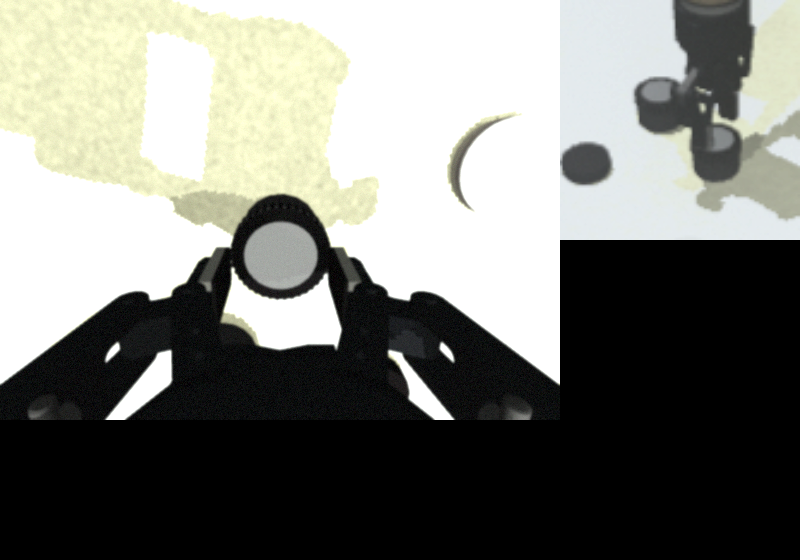

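```bash
python3 - <<'E'
from h import *
d=cam('wrist');p=cloud(d);s=r.read_state()
Rt=att(s['ee_rot']);t=(p-s['eef_pos'])@Rt
print('hand_eye',np.round(d['o']-s['eef_pos'],3),np.round((d['o']-s['eef_pos'])@Rt,3))
m=((p[...,2]>.032)&(p[...,2]<.05)&(np.hypot(p[...,0]-.46,p[...,1]+.13)<.05)).astype(np.uint8)
print('cell px',np.nanmean(p[m>0],0))
g=cv2.cvtColor(d['color'],6)
mm=(g>60)&(g<150)&(m>0)
k=max(cv2.findContours(mm.astype(np.uint8),0,2)[0],key=cv2.contourArea);e=cv2.fitEllipse(k);q=plane(d,*e[0],.04);print(e,q,'tool',(q-s['eef_pos'])@Rt)
for v in range(250,340,10): print(v,[np.round(t[v,u]*1000).tolist() for u in (205,215,222,240,320,338,345,355)])
E
```

```text
hand_eye [0.015 0.068 0.166] [ 0.07   0.001 -0.166]
cell px [ 0.46450118 -0.13216284  0.04011292]
((280.54949951171875, 255.20068359375), (66.9532241821289, 72.9239730834961), 91.00470733642578) [ 0.46427863 -0.13379054  0.04      ] tool [-0.00023528  0.00143459 -0.01700828]
250 [[-15.0, -51.0, 23.0], [10.0, -30.0, -34.0], [11.0, -27.0, -35.0], [nan, nan, nan], [3.0, 23.0, -17.0], [10.0, 29.0, -33.0], [10.0, 33.0, -33.0], [-15.0, 53.0, 23.0]]
260 [[6.0, -35.0, -36.0], [11.0, -28.0, -45.0], [10.0, -25.0, -44.0], [-4.0, -21.0, -16.0], [-3.0, 23.0, -17.0], [11.0, 27.0, -45.0], [10.0, 30.0, -44.0], [7.0, 37.0, -37.0]]
270 [[10.0, -30.0, -53.0], [11.0, -26.0, -54.0], [8.0, -24.0, -49.0], [-9.0, -21.0, -18.0], [-9.0, 23.0, -17.0], [9.0, 26.0, -51.0], [10.0, 28.0, -54.0], [10.0, 32.0, -54.0]]
280 [[10.0, -28.0, -61.0], [nan, nan, nan], [4.0, -24.0, -50.0], [-16.0, -21.0, -16.0], [-15.0, 23.0, -18.0], [5.0, 26.0, -52.0], [10.0, 26.0, -62.0], [10.0, 30.0, -62.0]]
290 [[11.0, -26.0, -71.0], [7.0, -24.0, -64.0], [-0.0, -24.0, -52.0], [-46.0, -27.0, 23.0], [-46.0, 30.0, 23.0], [1.0, 26.0, -53.0], [7.0, 26.0, -63.0], [12.0, 28.0, -72.0]]
300 [[12.0, -24.0, -78.0], [2.0, -25.0, -63.0], [-5.0, -24.0, -53.0], [-54.0, -28.0, 22.0], [-55.0, 30.0, 23.0], [-4.0, 26.0, -54.0], [3.0, 27.0, -64.0], [11.0, 27.0, -77.0]]
310 [[16.0, -21.0, -89.0], [-2.0, -25.0, -64.0], [-9.0, -24.0, -54.0], [-63.0, -28.0, 22.0], [-63.0, 31.0, 23.0], [-7.0, 26.0, -57.0], [-2.0, 27.0, -63.0], [17.0, 23.0, -90.0]]
320 [[18.0, -20.0, -96.0], [17.0, -17.0, -95.0], [-71.0, -42.0, 23.0], [-72.0, -28.0, 23.0], [-71.0, 31.0, 22.0], [-71.0, 44.0, 22.0], [17.0, 19.0, -95.0], [16.0, 22.0, -93.0]]
330 [[17.0, -19.0, -99.0], [16.0, -16.0, -98.0], [-73.0, -40.0, 14.0], [-77.0, -28.0, 19.0], [-81.0, 32.0, 24.0], [-79.0, 45.0, 22.0], [17.0, 18.0, -99.0], [17.0, 21.0, -99.0]]
```

The cell centre sits on the TCP (tool x −0.2 mm, y +1.4 mm) between the pads. I close further to see whether it is held.

Call:
arm_command([
  [0,0,0,0,0.03],
  [0,0,0,0,0.03],
  [0,0,0,0,0.03],
  [0,0,0,0,0.03],
], force=60)

```text
clock: 3.4
eef_pos: [0.4629, -0.1332, 0.023]
ee_rot: [-2.437, -1.978, 0.0]
contact_force: [-0.5, -0.3, -0.1]
grip_width: 0.03
```

```bash
python3 - <<'E'
from h import *
print(r.tip_extent)
d=cam('wrist');p=cloud(d);s=r.read_state();Rt=att(s['ee_rot']);t=(p-s['eef_pos'])@Rt;print(s['grip_width'],d['hand_eye'])
cv2.imwrite('pics/g2.png',np.clip(d['color']*1.5,0,255).astype(np.uint8))
for v in range(235,300,8): print(v,[np.round(t[v,u]*1000).tolist() for u in (215,225,235,245,260,280)])
E
```

```text
0.014
0.03026973531012815 [[ 8.04310355e-04 -9.60858008e-01 -2.77040145e-01  6.99771094e-02]
 [ 9.99999437e-01  9.64415813e-04 -4.41657127e-04  7.20211273e-04]
 [ 6.91551684e-04 -2.77039634e-01  9.60858243e-01 -1.65503802e-01]
 [ 0.00000000e+00  0.00000000e+00  0.00000000e+00  1.00000000e+00]]
235 [[-4.0, -43.0, 24.0], [-4.0, -36.0, 23.0], [10.0, -24.0, -14.0], [12.0, -18.0, -18.0], [12.0, -10.0, -18.0], [12.0, 1.0, -18.0]]
243 [[-11.0, -44.0, 25.0], [-10.0, -36.0, 23.0], [7.0, -23.0, -18.0], [8.0, -18.0, -19.0], [7.0, -10.0, -17.0], [8.0, 1.0, -19.0]]
251 [[-16.0, -44.0, 23.0], [-16.0, -37.0, 22.0], [10.0, -21.0, -34.0], [10.0, -16.0, -35.0], [3.0, -10.0, -18.0], [2.0, 1.0, -17.0]]
259 [[-22.0, -44.0, 23.0], [7.0, -25.0, -36.0], [10.0, -19.0, -43.0], [10.0, -15.0, -43.0], [-3.0, -10.0, -16.0], [-2.0, 1.0, -18.0]]
267 [[-28.0, -44.0, 23.0], [6.0, -24.0, -43.0], [11.0, -18.0, -52.0], [10.0, -14.0, -49.0], [-7.0, -10.0, -18.0], [-7.0, 1.0, -18.0]]
275 [[7.0, -27.0, -52.0], [6.0, -23.0, -51.0], [10.0, -17.0, -58.0], [6.0, -14.0, -50.0], [-12.0, -10.0, -18.0], [-13.0, 1.0, -16.0]]
283 [[13.0, -23.0, -68.0], [12.0, -20.0, -66.0], [9.0, -17.0, -61.0], [2.0, -14.0, -51.0], [-17.0, -10.0, -18.0], [-17.0, 1.0, -17.0]]
291 [[12.0, -22.0, -72.0], [11.0, -19.0, -71.0], [7.0, -16.0, -64.0], [-1.0, -14.0, -51.0], [-22.0, -10.0, -17.0], [-22.0, 1.0, -17.0]]
299 [[11.0, -22.0, -76.0], [12.0, -18.0, -77.0], [6.0, -16.0, -68.0], [-5.0, -14.0, -52.0], [-54.0, -13.0, 23.0], [-27.0, 1.0, -17.0]]
```

View pics/g2.png

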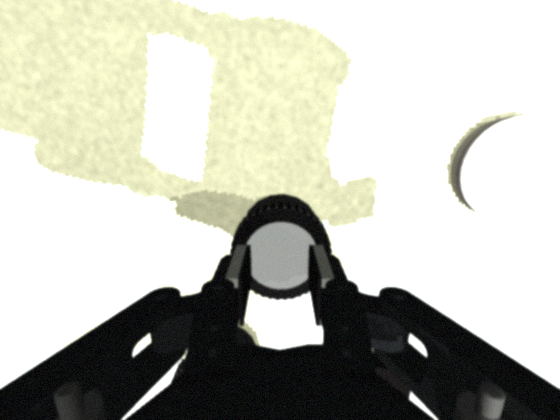

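The fingers passed above the cell. The visible fingertips lie about 33 mm behind the reported TCP (world z ≈ 0.056), not 14 mm ahead, so the stated tip extent disagrees with what I see. I reopen, then lower about 40 mm in steps, watching the force.

Call:
arm_command([
  [0,0,0,0,0.0854],
  [0,0,0,0,0.0854],
  [0,0,0,0,0.0854],
  [0,0,0,0,0.0854],
  [0,0,0,0,0.0854],
  [0,0,-0.008,0,0.0854],
  [0,0,-0.016,0,0.0854],
  [0,0,-0.02,0,0.0854],
  [0,0,-0.02,0,0.0854],
])

```text
clock: 4.35
eef_pos: [0.4618, -0.1328, 0.0018]
ee_rot: [-2.435, -1.977, 0.002]
contact_force: [-0.3, 0.2, -0.2]
grip_width: 0.0853
```

```bash
python3 - <<'E'
from h import *
d=cam('wrist');p=cloud(d);s=r.read_state();print(s['eef_pos'],s['contact_force'],s['grip_width'])
d2=cam('scene');q=cloud(d2)
c=q.reshape(-1,3);c=c[(np.hypot(c[:,0]-.463,c[:,1]+.133)<.08)&(c[:,2]>-.05)]
rt=att(s['ee_rot']);t=(c-s['eef_pos'])@rt
k=np.abs(t[:,1])>32
print('scene finger pts lowest', np.sort(t[k&(c[:,2]>.008)][:,2])[-20:]*1000)
t=(p-s['eef_pos'])@rt
f=(np.abs(t[...,0])<13)&(np.abs(t[...,1])<60)&(np.abs(t[...,1])>33)&(p[...,2]>.01)
print('wrist tips',np.nanpercentile(t[f][:,2]*1000,[0,50,90,97,99,100]))
o=np.zeros((420,800,3),np.uint8);o[:,:560]=d['color'];o[:240,560:800]=cv2.resize(d2['color'][130:230,200:300],(240,240))
cv2.imwrite('pics/g3.png',np.clip(o*1.5,0,255).astype(np.uint8))
E
```

```text
[ 0.46220616 -0.13298926  0.00222121] [ 0.29809173 -0.7218068  -0.2508712 ] 0.08513797566536194
scene finger pts lowest []
wrist tips nan
  return np.nanmean(a, axis, out=out, keepdims=keepdims)
```

View pics/g3.png

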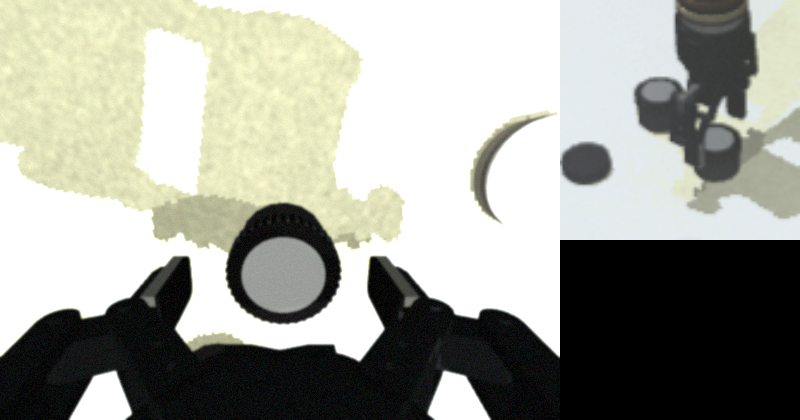

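The fingers straddle the cell in the image (pads at (180,275) and (380,275)) with no contact force. Continuing down another 20 mm, then closing.

Call:
arm_command([
  [0.001,0,-0.005,0,0.0854],
  [0.001,0,-0.01,0,0.0854],
  [0.001,0,-0.015,0,0.0854],
  [0.001,0,-0.02,0,0.0854],
  [0.001,0,-0.02,0,0.0854],
])

```text
clock: 4.95
eef_pos: [0.4628, -0.1328, -0.0183]
ee_rot: [-2.435, -1.977, 0.002]
contact_force: [0.7, 0.3, 0.0]
grip_width: 0.0852
```

Call:
arm_command([
  [0,0,0,0,0.045],
  [0,0,0,0,0.045],
  [0,0,0,0,0.045],
  [0,0,0,0,0.045],
  [0,0,0,0,0.045],
  [0,0,0,0,0.045],
], force=60)

```text
clock: 5.55
eef_pos: [0.4631, -0.1329, -0.0179]
ee_rot: [-2.435, -1.977, 0.002]
contact_force: [-1.3, 1.1, 5.8]
grip_width: 0.0536
```

```bash
python3 - <<'E'
from h import *
d=cam('wrist');p=cloud(d);s=r.read_state();print(s['eef_pos'],s['contact_force'],s['grip_width'])
rt=att(s['ee_rot']);t=(p-s['eef_pos'])@rt
g=cv2.cvtColor(d['color'],6)
m=(g>60)&(g<150)&(np.hypot(p[...,0]-.463,p[...,1]+.133)<.03)
k=max(cv2.findContours(m.astype(np.uint8),0,2)[0],key=cv2.contourArea);e=cv2.fitEllipse(k);q=plane(d,*e[0],.04);print(e,q,'tool',(q-s['eef_pos'])@rt)
for v in range(250,330,10): print(v,[np.round(t[v,u]*1000).tolist() for u in (205,215,222,230,330,338,345,355)])
cv2.imwrite('pics/g4.png',np.clip(d['color']*1.5,0,255).astype(np.uint8))
E
```

```text
[ 0.46305251 -0.13290655 -0.0178641 ] [-1.46361729 -0.11388526  6.04905167] 0.053780281041811345
((279.1177673339844, 298.216552734375), (84.80782318115234, 96.40445709228516), 90.72402954101562) [ 0.46382749 -0.13351358  0.04      ] tool [-0.00032445  0.00063035 -0.05786813]
250 [[3.0, -39.0, -18.0], [11.0, -30.0, -35.0], [10.0, -27.0, -33.0], [17.0, -20.0, -49.0], [3.0, 28.0, -18.0], [10.0, 29.0, -34.0], [10.0, 33.0, -33.0], [3.0, 41.0, -18.0]]
260 [[11.0, -32.0, -45.0], [11.0, -28.0, -45.0], [9.0, -26.0, -41.0], [17.0, -19.0, -58.0], [17.0, 21.0, -58.0], [9.0, 28.0, -41.0], [10.0, 30.0, -44.0], [7.0, 37.0, -37.0]]
270 [[10.0, -31.0, -53.0], [10.0, -26.0, -54.0], [12.0, -22.0, -58.0], [12.0, -19.0, -57.0], [13.0, 21.0, -59.0], [12.0, 25.0, -56.0], [10.0, 28.0, -54.0], [11.0, 32.0, -54.0]]
280 [[11.0, -28.0, -62.0], [6.0, -26.0, -55.0], [8.0, -22.0, -58.0], [8.0, -19.0, -57.0], [8.0, 21.0, -58.0], [8.0, 25.0, -58.0], [8.0, 27.0, -58.0], [11.0, 30.0, -62.0]]
290 [[8.0, -28.0, -64.0], [4.0, -26.0, -58.0], [4.0, -23.0, -58.0], [4.0, -19.0, -59.0], [3.0, 22.0, -57.0], [4.0, 25.0, -58.0], [4.0, 28.0, -58.0], [6.0, 30.0, -62.0]]
300 [[5.0, -28.0, -67.0], [-2.0, -26.0, -57.0], [-1.0, -23.0, -58.0], [-2.0, -20.0, -57.0], [-1.0, 22.0, -58.0], [-1.0, 25.0, -58.0], [-0.0, 28.0, -59.0], [6.0, 29.0, -69.0]]
310 [[17.0, -21.0, -90.0], [-5.0, -26.0, -59.0], [-6.0, -23.0, -57.0], [-6.0, -20.0, -58.0], [-6.0, 22.0, -58.0], [-6.0, 25.0, -58.0], [-4.0, 27.0, -61.0], [17.0, 23.0, -90.0]]
320 [[16.0, -20.0, -94.0], [-9.0, -26.0, -60.0], [-11.0, -24.0, -58.0], [-10.0, -20.0, -59.0], [-11.0, 22.0, -58.0], [-11.0, 26.0, -57.0], [-9.0, 28.0, -60.0], [16.0, 22.0, -94.0]]
```

Gripped at 53.7 mm with the cell centred. Lifting, then moving to a viewing stop just short of the spigot.

Call:
arm_command([
  [0,0,0.02,0,0.04],
  [0,0,0.06,0,0.04],
  [0,0,0.11,0,0.04],
  [0.02,0.04,0.15,0.1,0.04],
  [0.04,0.08,0.15,0.2,0.04],
  [0.06,0.12,0.15,0.3,0.04],
  [0.08,0.16,0.15,0.4,0.04],
  [0.095,0.2,0.15,0.5,0.04],
  [0.11,0.24,0.15,0.6,0.04],
  [0.121,0.27,0.15,0.6,0.04],
], force=80)

```text
clock: 6.6
eef_pos: [0.5841, 0.1396, 0.1311]
ee_rot: [-1.738, -2.611, 0.004]
contact_force: [0.3, 0.3, -1.3]
grip_width: 0.0527
```

Call:
arm_command([
  [0,0,0,0,0.04],
  [0,0,0,0,0.04],
  [0,0,0,0,0.04],
])

```text
clock: 6.9
eef_pos: [0.5829, 0.1387, 0.13]
ee_rot: [-1.738, -2.61, 0.007]
contact_force: [0.6, 0.6, -1.4]
grip_width: 0.0532
```

```bash
cat > sp.py <<'E'
from h import *
d=cam('wrist');p=cloud(d);s=r.read_state();print(s['eef_pos'],s['ee_rot'],s['contact_force'],s['grip_width'],s['joints'][5])
rt=att(s['ee_rot']);T=lambda q:np.round((np.array(q)-s['eef_pos'])@rt,4)
near=np.hypot(p[...,0]-.561,p[...,1]-.192)
m=(p[...,2]>.078)&(p[...,2]<.092)&(near<.03)
k=max(cv2.findContours(m.astype(np.uint8),0,2)[0],key=cv2.contourArea);(u,v),rad=cv2.minEnclosingCircle(k)
q=plane(d,u,v,.0845);print('spigot',u,v,rad,q,'tool',T(q),'centroid',np.nanmean(p[m],0),'z med',np.nanmedian(p[m][:,2]))
g=cv2.cvtColor(d['color'],6);t=(p-s['eef_pos'])@rt
m=(np.hypot(t[...,0],t[...,1])<.026)&(t[...,2]>-.075)&(t[...,2]<-.04)
print('cell top tool',np.nanmean(t[m],0),np.nanmedian(t[m][:,2]))
mm=(g>50)&(g<150)&m
k=max(cv2.findContours(mm.astype(np.uint8),0,2)[0],key=cv2.contourArea);e=cv2.fitEllipse(k);qq=plane(d,*e[0],s['eef_pos'][2]+.058);print('glass',e,T(qq))
E
cat > view.py <<'E'
from h import *
import sys
E
python3 - <<'E'
import os;os.chdir('.')
exec(open('sp.py').read())
cv2.imwrite('pics/s1.png',np.clip(d['color']*1.2,0,255).astype(np.uint8))
E
```

```text
[0.5831341  0.13842897 0.13026399] [-1.73913768 -2.60929962  0.00665071] [ 0.14303815  0.24884622 -1.5505576 ] 0.053048311971328324 -0.23554157796289696
spigot 282.0 141.14285278320312 24.877344131469727 [0.56279569 0.19170092 0.0845    ] tool [0.0569 0.002  0.0459] centroid [0.5627824  0.19163471 0.08379149] z med 0.08432820806224396
cell top tool [ 0.00168597 -0.00010684 -0.05760943] -0.05768428910204407
glass ((279.19708251953125, 297.9598693847656), (85.10136413574219, 97.05917358398438), 90.26356506347656) [ 0.0001  0.0003 -0.058 ]
```

View pics/s1.png

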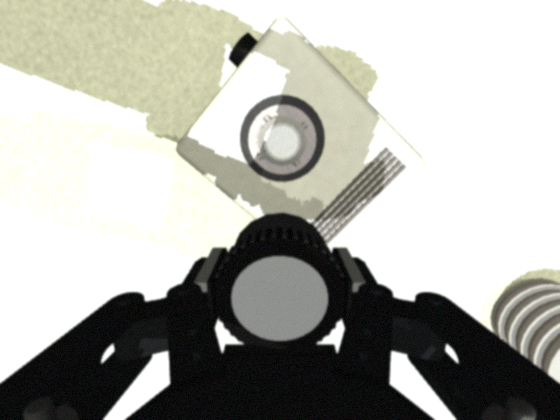

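The cell is held (about 1.5 N) and the spigot is in the image at (282,141), tool offset (56.8,1.7) mm relative to the cell. Moving above it.

Call:
arm_command([
  [-0.01,0.027,0,0,0.04],
  [-0.02,0.053,0,0,0.04],
  [-0.02,0.053,-0.02,0,0.04],
  [-0.02,0.053,-0.04,0,0.04],
  [-0.02,0.053,-0.05,0,0.04],
  [-0.02,0.053,-0.055,0,0.04],
  [-0.02,0.053,-0.055,0,0.04],
  [-0.02,0.053,-0.055,0,0.04],
], force=80)

```text
clock: 7.75
eef_pos: [0.564, 0.1911, 0.076]
ee_rot: [-1.741, -2.609, 0.005]
contact_force: [0.0, -0.4, -1.7]
grip_width: 0.053
```

Call:
arm_command([
  [-0.001,0.0005,-0.004,0,0.04],
  [-0.001,0.0005,-0.008,0,0.04],
  [-0.001,0.0005,-0.011,0,0.04],
  [-0.001,0.0005,-0.014,0,0.04],
  [-0.001,0.0005,-0.017,0,0.04],
  [-0.001,0.0005,-0.019,0,0.04],
  [-0.001,0.0005,-0.02,0,0.04],
])

```text
clock: 8.45
eef_pos: [0.5629, 0.1915, 0.0568]
ee_rot: [-1.74, -2.609, 0.006]
contact_force: [-3.2, -1.2, 8.2]
grip_width: 0.053
```

Resting on the pins (z 0.0568 against 0.057 expected, about 8 N). Turning slowly under a light push.

Call:
arm_command([
  [-0.0007,0,-0.001,0.05,0.04],
  [-0.0007,0,-0.001,0.1,0.04],
  [-0.0007,0,-0.001,0.15,0.04],
  [-0.0007,0,-0.001,0.2,0.04],
  [-0.0007,0,-0.001,0.25,0.04],
])

```text
clock: 8.95
eef_pos: [0.5632, 0.1922, 0.057]
ee_rot: [-1.4, -2.808, 0.004]
contact_force: [-1.4, 0.7, 3.3]
grip_width: 0.053
```

Call:
arm_command([
  [-0.0005,-0.0005,-0.0018,0.05,0.04],
  [-0.0005,-0.0005,-0.0018,0.1,0.04],
  [-0.0005,-0.0005,-0.0018,0.15,0.04],
  [-0.0005,-0.0005,-0.0018,0.2,0.04],
  [-0.0005,-0.0005,-0.0018,0.25,0.04],
])

```text
clock: 9.45
eef_pos: [0.5635, 0.1928, 0.0565]
ee_rot: [-1.038, -2.963, 0.001]
contact_force: [-1.3, 2.0, 2.4]
grip_width: 0.0533
```

Call:
arm_command([
  [0,0,-0.0018,0.05,0.04],
  [0,0,-0.0018,0.1,0.04],
  [0,0,-0.0018,0.15,0.04],
  [0,0,-0.0018,0.2,0.04],
  [0,0,-0.0018,0.25,0.04],
])

```text
clock: 9.95
eef_pos: [0.5625, 0.1924, 0.0543]
ee_rot: [-0.657, -3.068, 0.004]
contact_force: [-2.1, -0.5, -1.2]
grip_width: 0.053
```

z fell to 0.0543 with no contact force, so it is probably entering the keyways. Pushing down without turning.

Call:
arm_command([
  [0,0,-0.0015,0,0.04],
  [0,0,-0.003,0,0.04],
  [0,0,-0.0045,0,0.04],
  [0,0,-0.0045,0,0.04],
])

```text
clock: 10.35
eef_pos: [0.5623, 0.1923, 0.0497]
ee_rot: [-0.657, -3.067, 0.004]
contact_force: [-1.4, -0.6, -0.3]
grip_width: 0.0532
```

```bash
python3 -c "
from h import *
s=r.read_state();print(s)"
```

```text
{'clock': 10.35, 'joints': array([ 2.56467449e-01,  4.46342721e-01,  1.80396861e+00, -3.49631229e-04,
        8.96725027e-01, -8.92038864e-01]), 'qvel': array([-0.00069348, -0.00113182, -0.00214369,  0.00081125,  0.00013744,
       -0.00248345]), 'tau': array([  0.29524335, -42.32383847, -23.51057053,   0.12384442,
        -0.53717969,  -0.04889932]), 'eef_pos': array([0.56228332, 0.19232946, 0.04967275]), 'ee_rot': array([-0.6570847 , -3.06726078,  0.0042302 ]), 'contact_force': array([-1.39616249, -0.6188988 , -0.31259267]), 'wrist_torque': array([-0.17892783,  0.24898102, -0.0390579 ]), 'grip_width': 0.05320061467229013}
```

At seat level (z 0.0497 against 0.050 expected). Pushing 8 mm against the spring.

Call:
arm_command([
  [0,0,-0.002,0,0.04],
  [0,0,-0.004,0,0.04],
  [0,0,-0.006,0,0.04],
  [0,0,-0.008,0,0.04],
  [0,0,-0.009,0,0.04],
  [0,0,-0.009,0,0.04],
], force=100)

```text
clock: 10.95
eef_pos: [0.5623, 0.1924, 0.0424]
ee_rot: [-0.657, -3.067, 0.005]
contact_force: [-5.8, -2.5, 9.8]
grip_width: 0.0524
```

Call:
arm_command([
  [-0.0004,0,-0.001,0,0.04],
  [-0.0004,0,-0.002,0,0.04],
  [-0.0004,0,-0.002,0,0.04],
  [-0.0004,0,-0.002,0,0.04],
])

```text
clock: 11.35
eef_pos: [0.5623, 0.1923, 0.0424]
ee_rot: [-0.657, -3.067, 0.005]
contact_force: [-5.3, -2.3, 11.5]
grip_width: 0.0527
```

Call:
arm_command([
  [-0.0006,-0.0003,-0.002,0,0.04],
  [-0.0006,-0.0003,-0.003,0,0.04],
  [-0.0006,-0.0003,-0.004,0,0.04],
  [-0.0006,-0.0003,-0.004,0,0.04],
])

```text
clock: 11.75
eef_pos: [0.5624, 0.1924, 0.0423]
ee_rot: [-0.657, -3.067, 0.005]
contact_force: [-9.7, -2.9, 21.7]
grip_width: 0.0529
```

```bash
python3 - <<'E'
from h import *
s=r.read_state();print(s['eef_pos'],s['contact_force'],s['wrist_torque'])
d=cam('wrist');p=cloud(d);rt=att(s['ee_rot']);t=(p-s['eef_pos'])@rt
m=(np.hypot(t[...,0],t[...,1])<.02)&(t[...,2]>-.075)&(t[...,2]<-.04)
print('wrist: cell top z',np.nanmedian(p[m][:,2]),'tool z',np.nanmedian(t[m][:,2]))
b=(np.hypot(p[...,0]-.58,p[...,1]-.185)<.1)&(np.abs(p[...,2]-.06)<.006);print('box top z',np.nanmedian(p[b][:,2]),b.sum())
d2=cam('scene')
u,v=proj(d2,[.5623,.1923,.08]).astype(int);c=cv2.resize(d2['color'][v-45:v+45,u-60:u+60],(600,450),interpolation=cv2.INTER_CUBIC)
cv2.imwrite('pics/f1.png',np.clip(c*1.5,0,255).astype(np.uint8))
E
```

```text
[0.56238011 0.19237571 0.04228627] [-9.73893578 -2.89309855 21.67685159] [-0.56848114  1.41221593 -0.13708473]
wrist: cell top z 0.10040475518576086 tool z -0.0581158129540421
box top z 0.06003253693556218 25987
```

View pics/f1.png

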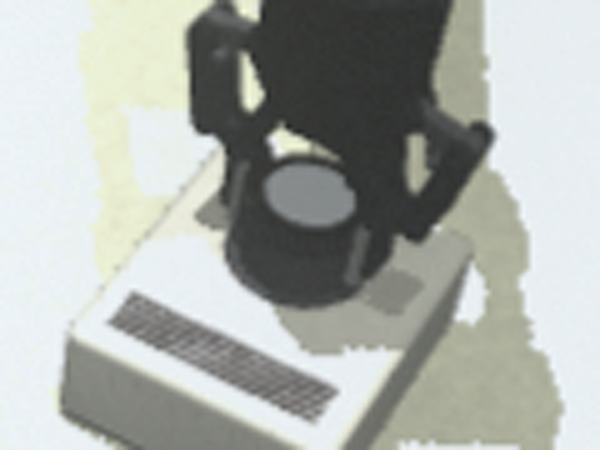

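The cell is home: its top is 40.4 mm above the box top (40 mm tall), the force rose from 11 to 22 N with no further travel, and the picture shows the skirt down on the box around (310,290). Handing in while holding.

```bash
python3 -c "
from h import *
print(ticket.job_done());s=r.read_state();print(s['clock'],s['eef_pos'],s['contact_force'],s['grip_width'])"
```

```text
the job is handed in; nothing more can be done
None
the job is handed in; nothing more can be done
```

The left-hand filter cell is over the spigot with its keyways on the pins, and I handed the job in at about 12 s while still holding it pushed home.

**What I did:** I gripped the cell by the collar and set it on the pins. I turned it about 43° until it dropped to the seat, then pressed it home.

**Last checks:**
- **Height:** the cell's top measured 40.4 mm above the box's top, against 40 mm expected when home.
- **Hard stop:** the last push raised the upward force from about 11 N to 22 N, while the tool moved only 0.1 mm.
- **Grip:** the cell did not slip in the jaws.
- **Picture:** the final image shows the skirt down on the lamp house.

**What failed or disagreed:**
- **First grasp:** it closed above the cell without touching it. The fingertips showed about 33 mm behind the reported TCP, not the stated 14 mm ahead, so I lowered another 40 mm and the second grasp held.
- **Position estimates:** the top and wrist cameras differed by about 4 mm for the cell and 3 mm for the spigot. I used the wrist values.
- **Side force:** about 10 N of sideways force remained at the end.
- **Not checked:** I did not measure the dust cap, dish or rack again, though no move went near them.

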